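# Tip the railing balls out of the forge's cooling pan

## Task

Lift the cooling pan by its handle bar so that it tips until the underside of its lip rests on the near rim of the catch bin, pressing only lightly, and hold it there for a second or two with both steel balls rolled into the bin. Then lower the pan gently, under control, back to fully level and let go. Do not shift the bin or disturb the hammer, tongs and tin.

Things in the scene. Friction and masses are not known exactly. Their poses are not given: they have to be found in the camera images.
- pan (a joint): Tilt of the pan, rad: 0 = level on its stop (start), grows as the handle end rises and the lip sinks; free travel to 1.1. Heavier on the handle side, it falls back if let go; raising the handle takes 2 to 8 N. Hinge friction is slight. Lip meets rim at about 0.6 to 0.95; from there the handle force rises steeply, and the lip force is about 2.5 times that rise: 3 to 15 N is light, over 45 N jams.
- stand: Fixed grey stand of the pan, with two uprights 150 mm apart over their outsides and 126 mm high. Origin on the bench straight under the hinge axis. Its x axis is parallel to the hinge axis, z up; the pan's lip and the bin lie on its -y side, the handle on its +y side.
- pan_hinge (a point): Middle of the hinge axis, 110 mm above the bench; same axes as the stand, does not turn with the pan. The tilt is a right-handed turn about its x axis.
- pan_handle (a point): Middle of the pan's handle, a round steel bar, 14 mm diameter, parallel to the hinge axis, 80 mm free between its end arms. In the level pan: 205 mm to the +y side of the hinge axis, 50 mm above it, 160 mm above the bench; moves and turns with the pan. 48 mm free between bar and rear wall, whose top is 6 mm above the bar's centre line. A pinched bar can turn in the fingers as the pan tips.
- pan_lip (a point): Middle of the lip's front lower edge: in the level pan 100 mm to the -y side of the hinge axis, 6 mm above it. The flat underside lies 6 mm off the hinge axis all along. Dark steel pan, 250 mm long, 120 wide, about 0.9 kg, open at the lip, rear walls 50 mm high; a 3 mm rib across the floor holds the balls at the rear wall until the tilt is about 0.5 rad.
- bin: Loose open steel catch bin, 3 kg, 190 mm (x) by 180 mm (y), walls 4 mm, floor 6 mm; the near wall (its +y side, towards the stand) and most of the sides 60 mm high, far wall 100 mm. Origin at the centre of its underside, z up. It must stay where it is.
- bin_rim (a point): Middle of the top of the bin's near wall (4 mm thick), 60 mm above the bench, on which the pan's lip is to rest.
- ball0_center (a point): Centre of one plain hollow steel ball, 50 mm diameter, lying in the pan against its rear wall.
- ball1_center (a point): Centre of the other, identical ball, beside the first.
- hammer: Bystander: hammer 260 mm long lying on the bench on the robot's right. Leave alone.
- tongs: Bystander: steel tongs 200 mm long lying on the bench on the robot's left. Leave alone.
- tin: Bystander: closed steel tin, 72 mm diameter, 110 mm high, standing at the far left. Leave alone.

How it is judged (in metres and radians):
On the way:
1. the pan's lip rests lightly on the bin's rim (2 to 25 N, for 0.8 s) with both balls in the bin (contact force between pan and bin between 2 and 25 N and value of joint pan above 0.5 rad and distance between pan_lip and bin_rim below 0.08 m and x of ball0_center in the frame of bin between -0.09 and 0.09 m and y of ball0_center in the frame of bin between -0.086 and 0.086 m and z of ball0_center in the frame of bin between 0.01 and 0.08 m and x of ball1_center in the frame of bin between -0.09 and 0.09 m and y of ball1_center in the frame of bin between -0.086 and 0.086 m and z of ball1_center in the frame of bin between 0.01 and 0.08 m), for 0.8 s.
At the end, for the whole second after the job is handed in: The pan is level again (within 0.04 rad) and let go, both balls lie at rest in the catch bin, and the bin stands upright within 20 mm of its place (value of joint pan between -0.04 and 0.04 rad and x of ball0_center in the frame of bin between -0.09 and 0.09 m and y of ball0_center in the frame of bin between -0.086 and 0.086 m and z of ball0_center in the frame of bin between 0.01 and 0.08 m and x of ball1_center in the frame of bin between -0.09 and 0.09 m and y of ball1_center in the frame of bin between -0.086 and 0.086 m and z of ball1_center in the frame of bin between 0.01 and 0.08 m and linear speed of each of ball0, ball1 below 0.05 m/s and distance of bin from where it was at the start of the episode below 0.02 m and angle between bin's own z axis and vertical below 0.05 rad); the robot touches nothing.
It fails at once if the pan is jammed onto the bin (over 45 N) (contact force between pan and bin above 45 N).
It fails at once if the pan is dropped or slammed back (falls faster than 2.5 rad/s) (velocity of joint pan below -2.5 rad/s).
It fails at once if the bin is shifted by more than 20 mm (distance of bin from where it was at the start of the episode above 0.02 m).
It fails at once if the hammer, tongs or tin is disturbed (moved more than 20 mm) (distance of any of hammer, tongs, tin from where it was at the start of the episode above 0.02 m).
It also fails if it takes over 58 s, if anything falls off the work surface, if the arm or the gripper's body presses on something with over 40 N, if the wrist force passes 120 N, or if a joint passes its speed limit or range.

## Robot

A 6-joint arm with a two-finger parallel gripper is mounted at the origin on the work surface. World frame = base frame: x ahead of the robot, y to its left, z up, the work surface at z = 0. Lengths are in m, angles in degrees, forces in N, time in s.
With the tool pointing down it reaches from about 0.3 to 0.75 m from the base axis. Payload 8.5 kg.
Tool frame: the origin (TCP) lies between the finger pads; the fingertips stand 22 mm ahead of it and the grasp point (between the pads) lies 3 mm ahead of it (env.nose_length is the distance from the TCP to the fingertips, in m); z points along the fingers, x is the direction in which the jaws open and shut, and the axes are right-handed (so a half turn about z gives the same grasp; the last joint's range is limited). The gripper opens to 85 mm and grips with 20 to 120 N. Pads are 22 mm wide; open, the fingers measure 114 mm over their backs; the gripper's body (76 mm by 85 mm) begins 54 mm behind the grasp point. The pads swing forward as they close: fully open they stand 13 mm farther back than shut.
Start: joints at [-81.721, 21.807, 74.336, -0, 83.858, -12.336], TCP at [0.194, -0.515, 0.229] pointing down, gripper open.
Joint ranges: [-178.18, 178.18], [-50.72, 133.34], [12.68, 142.11], [-81.47, 261.47], [9.98, 163.14], [-165.26, 165.26]. Speed limits (degrees/s): [136.94, 136.94, 180, 180, 180, 180].

## Interface

Orientations are given as a 3x3 rotation matrix whose columns are the frame's x, y, z axes.
In Python, from rig import env gives the robot as it stands.
- The arm moves only by the tool arm_command, never from a script. Its argument "steps" is a list of rows, each an object with "delta_pos": the shift along the world's x, y, z in mm, a list of three; "dr": the turn, a rotation vector about the world's x, y, z in degrees, a list of three. In form: [{"delta_pos": [dx, dy, dz], "dr": [wx, wy, wz]}, ...]. A call has 1 to 20 rows; each row shifts and turns the commanded pose from where the row before left it; what a row does not reach is not made up. A row lasts 1/10 s, in which the tool goes at most 50 mm and 8.59 degrees, less where a joint would pass 70% of its speed; a pose out of reach is approached as far as the arm can. A call with a gripper value outside its range is refused whole. "grip" is the opening, from 0 (shut) to 1 (fully open), set as the call begins (left out, the last holds). The fingers move at their own pace and stop on an object; "squeeze" is the grip in N (left out, the last holds). Time passes only in rows, so rows that do not move let the fingers close. It gives the time, the measured TCP pose, the force and the opening at its end, in the units of the state.
- env.observe(): the state, without advancing time (a new reading comes with each control period).
- env.get_image(name): name is "side" or "top"; returns the picture (384x512x3 uint8, blue, green, red); there is no depth.
- env.get_calibration(name): a dict with "fx", "fy", "cx", "cy" (pixels), "k1" (the pictures are not rectified: a ray, as slopes to the right and down, at radius r is drawn at 1 + k1 r^2 times it, then the intrinsics apply), "view" (4x4, takes a point from world to camera coordinates). Camera axes: x right, y up, looking along -z (the intrinsics and any distortion apply to the point x, -y, -z); pixel columns grow to the right and rows downward; lengths in m; the calibration is good to about 2 mm. A picture is of the moment at which its call begins. get_calibration takes no time and is no camera call.
- env.close_job(): hands the job in, once; it reports no verdict.
The state is a dict: "time_s": time; "q": joint angles; "qvel": joint speeds; "joint_efforts": joint torques, N m; "position": TCP position; "tool_rot": TCP orientation; "ft_force": force on the tool from outside, world axes, zero at the start; "wrist_torque": the same for the moment, N m; "grip_width": finger opening in m.
Only numpy, scipy, OpenCV 4.12 (cv2) and the standard library are available. Lean on these libraries where they do the work, as an engineer would, in place of code of your own. Each camera call takes 0.05 s, during which the arm holds its last target. There are 200 camera calls.

## Working session

There is one attempt and no reset: what is moved stays moved. The work goes in short steps, Python scripts to look and compute and a tool call to move; the robot and the scene stay as the last step left them, time stands still between calls to the robot, and variables do not carry over. Pictures are saved under pics/ and viewed, about 8 in all and at most 12, crops included, and the job is handed in when it is done.

Besides the shell and the picture viewer there is one more tool, called as name([rows], argument=value, ...), one row to a line, values as JSON. arm_command: Moves the arm, as the interface text tells. Its arguments: {"type":"object","properties":{"steps":{"type":"array"},"grip":{"type":"number"},"squeeze":{"type":"number"}},"required":["steps"]}

```bash
mkdir -p pics; python3 - <<'E'
from rig import env
import cv2
for n in("top","side"):
    cv2.imwrite(f"pics/{n}0.png",env.get_image(n)); c=env.get_calibration(n); print(n,c)
s=env.observe(); print(s); print(env.nose_length)
E
```

```text
top {'fx': 370.9637928114111, 'fy': 370.9637928114111, 'cx': 257.5654556803259, 'cy': 193.4222596357022, 'k1': -0.027456708220722454, 'view': array([[ 1.93006906e-02, -9.99809959e-01,  2.74392614e-03,
        -2.89703187e-04],
       [ 9.89971547e-01,  1.94947566e-02,  1.39915298e-01,
        -5.57670058e-01],
       [-1.39942201e-01,  1.59469203e-05,  9.90159674e-01,
        -1.06921541e+00],
       [ 0.00000000e+00,  0.00000000e+00,  0.00000000e+00,
         1.00000000e+00]])}
side {'fx': 356.8204091074344, 'fy': 356.8204091074344, 'cx': 257.95892130151014, 'cy': 189.61151428181827, 'k1': -0.1091695826429733, 'view': array([[-0.94551247, -0.32490645,  0.02102318,  0.4818591 ],
       [ 0.20124344, -0.53243929,  0.82219796, -0.192482  ],
       [-0.25594385,  0.7816292 ,  0.56881327, -0.99201914],
       [ 0.        ,  0.        ,  0.        ,  1.        ]])}
{'time_s': 0.1, 'q': array([-8.17211717e+01,  2.18385962e+01,  7.43796307e+01, -6.15946464e-04,
        8.38585128e+01, -1.23365153e+01]), 'qvel': array([ 0.03113774, -0.09563655, -0.23804319,  0.04165742,  0.06648584,
       -0.01388955]), 'joint_efforts': array([ 3.93662544e-03, -4.49220979e+01, -2.31655920e+01, -1.94965401e-04,
        3.65449974e-03, -5.16457490e-06]), 'position': array([ 0.19359991, -0.51451433,  0.22846437]), 'tool_rot': array([[ 3.52093258e-01, -9.35964901e-01, -2.03432446e-04],
       [-9.35964006e-01, -3.52093209e-01,  1.32386397e-03],
       [-1.31071739e-03, -2.75718131e-04, -9.99999103e-01]]), 'ft_force': array([ 0.31717012,  0.20562322, -0.10751904]), 'wrist_torque': array([0.02733792, 0.00635296, 0.01309119]), 'grip_width': 0.08550147585446313}
0.022
```

View pics/top0.png

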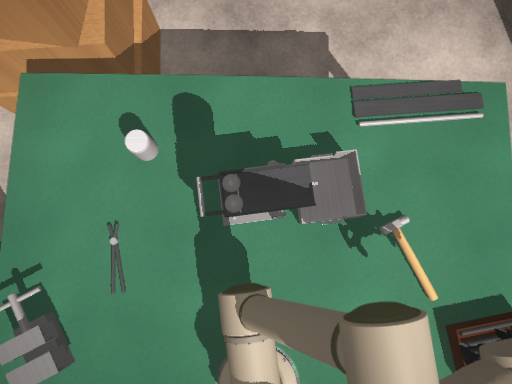

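View pics/side0.png

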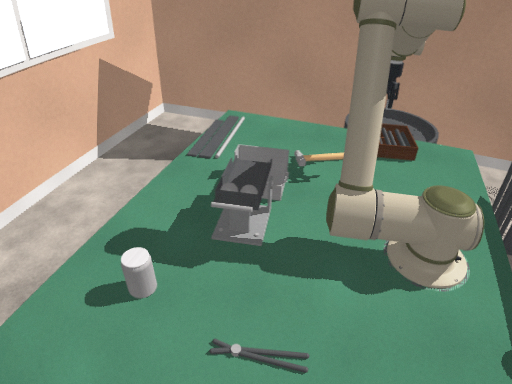

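Top view: handle bar at about column 201 (rows 178–214), balls at (231,182) and (234,203), bin at columns 297–366, hammer right and tin/tongs left. I'll zoom in on both.

```bash
cat > h.py <<'E'
import numpy as np, cv2
from rig import env
def ray(n,uv):
    c=env.get_calibration(n); V=c['view']; R=V[:3,:3]; o=-R.T@V[:3,3]
    K=np.array([[c['fx'],0,c['cx']],[0,c['fy'],c['cy']],[0,0,1.]])
    p=cv2.undistortPoints(np.array([[uv]],float),K,np.array([c['k1'],0,0,0.]))[0,0]
    return o,R.T@np.array([p[0],-p[1],-1])
def onz(n,uv,z):
    o,d=ray(n,uv); return o+d*(z-o[2])/d[2]
def proj(n,P):
    c=env.get_calibration(n); q=c['view'][:3,:3]@P+c['view'][:3,3]
    x,y=q[0]/-q[2],-q[1]/-q[2]; f=1+c['k1']*(x*x+y*y)
    return np.array([c['fx']*x*f+c['cx'],c['fy']*y*f+c['cy']])
def tri(a,b):
    (o1,d1),(o2,d2)=ray('top',a),ray('side',b)
    t=np.linalg.lstsq(np.c_[d1,-d2],o2-o1,rcond=None)[0]
    p,q=o1+d1*t[0],o2+d2*t[1]; return (p+q)/2,np.linalg.norm(p-q)
E
python3 - <<'E'
import cv2,numpy as np
t=cv2.imread('pics/top0.png')[140:235,185:375]; s=cv2.imread('pics/side0.png')[140:245,205:295]
cv2.imwrite('pics/tz.png',cv2.resize(t,None,fx=4.2,fy=4.2,interpolation=cv2.INTER_CUBIC))
cv2.imwrite('pics/sz.png',cv2.resize(cv2.convertScaleAbs(s,alpha=1.2),None,fx=5.5,fy=5.5,interpolation=cv2.INTER_CUBIC))
E
```

```text
(no output)
```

View pics/tz.png

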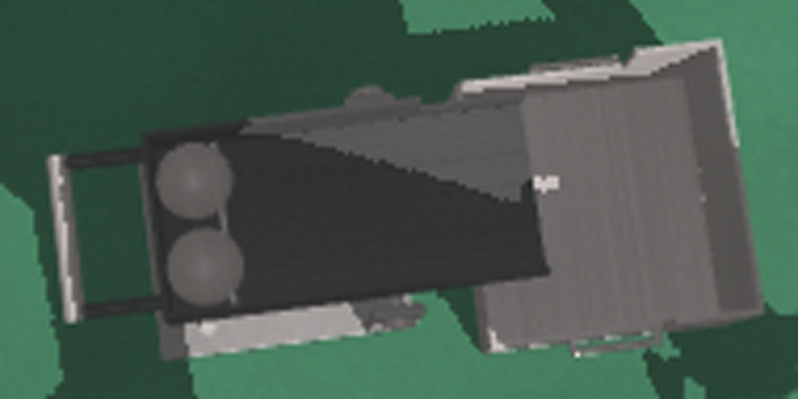

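View pics/sz.png

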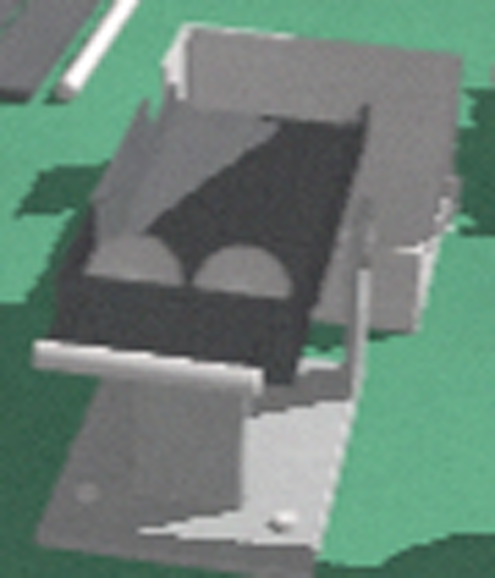

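```bash
python3 - <<'E'
from h import *
np.set_printoptions(precision=4,suppress=True)
T=lambda x,y:(185+x/4.2-.4,140+y/4.2-.4); S=lambda x,y:(205+x/5.5-.4,140+y/5.5-.4)
a=onz('top',T(56.5,157),.16);b=onz('top',T(70.5,319),.16)
print('handle top',a,b,(a+b)/2,np.linalg.norm(a-b))
c=onz('side',S(36,354),.16);d=onz('side',S(262,380),.16)
print('handle side',c,d,(c+d)/2,np.linalg.norm(c-d))
print(tri(T(56.5,157),S(36,354)),tri(T(70.5,319),S(262,380)))
l=[onz('top',T(*p),.118) for p in((549,271),(166,318))];print('pan edge',l, l[1]-l[0])
for p in((195,180),(205,266)):print('ball',onz('top',T(*p),.145))
print('lip',onz('top',T(549,271),.118),onz('top',T(530,150),.118))
print('bin',onz('top',T(486,351),.06),onz('top',T(458,90),.06),onz('top',T(764,308),.1),onz('top',T(722,41),.1))
E
```

```text
handle top [0.5818 0.1707 0.16  ] [0.4786 0.1576 0.16  ] [0.5302 0.1642 0.16  ] 0.10398917459801328
handle side [0.5804 0.1741 0.16  ] [0.475  0.1556 0.16  ] [0.5277 0.1648 0.16  ] 0.10698716865429139
(array([0.5821, 0.1711, 0.1575]), np.float64(0.0003163418128472079)) (array([0.4766, 0.1569, 0.1609]), np.float64(0.003991101364411469))
pan edge [array([ 0.5197, -0.1497,  0.118 ]), array([0.4838, 0.1014, 0.118 ])] [-0.0359  0.251   0.    ]
ball [0.5712 0.0831 0.145 ]
ball [0.5155 0.0751 0.145 ]
lip [ 0.5197 -0.1497  0.118 ] [ 0.6005 -0.1372  0.118 ]
bin [ 0.4699 -0.1151  0.06  ] [ 0.6539 -0.0947  0.06  ] [ 0.4996 -0.2966  0.1   ] [ 0.6827 -0.2718  0.1   ]
```

arm_command([
  {"delta_pos": [0,0,20],"dr": [0,0,0]},
  {"delta_pos": [10,20,20],"dr": [0,0,0]},
  {"delta_pos": [18,38,0],"dr": [0,0,-0.7]},
  {"delta_pos": [18,38,0],"dr": [0,0,-0.7]},
  {"delta_pos": [18,38,0],"dr": [0,0,-0.7]},
  {"delta_pos": [18,38,0],"dr": [0,0,-0.7]},
  {"delta_pos": [18,38,0],"dr": [0,0,-0.7]},
  {"delta_pos": [18,38,0],"dr": [0,0,-0.7]},
  {"delta_pos": [18,38,0],"dr": [0,0,-0.7]},
  {"delta_pos": [18,38,0],"dr": [0,0,-0.7]},
  {"delta_pos": [18,38,0],"dr": [0,0,-0.7]},
  {"delta_pos": [18,38,0],"dr": [0,0,-0.7]},
  {"delta_pos": [18,38,0],"dr": [0,0,-0.7]},
  {"delta_pos": [18,38,0],"dr": [0,0,-0.7]},
  {"delta_pos": [18,38,0],"dr": [0,0,-0.7]},
  {"delta_pos": [18,38,0],"dr": [0,0,-0.7]},
  {"delta_pos": [18,38,0],"dr": [0,0,-0.7]},
  {"delta_pos": [18,38,0],"dr": [0,0,-0.7]},
  {"delta_pos": [18,38,0],"dr": [0,0,-0.7]},
  {"delta_pos": [19,13,0],"dr": [0,0,-0.7]},
], grip=0.42, squeeze=40)

```text
time_s: 2.1
position: [0.5286, 0.1675, 0.2686]
tool_rot: [[0.142, -0.99, -0.001], [-0.99, -0.142, 0.001], [-0.001, 0.001, -1.0]]
ft_force: [-0.9, -0.9, 0.3]
grip_width: 0.0357
```

arm_command([
  {"delta_pos": [0,-3,-20],"dr": [0,0,0]},
  {"delta_pos": [0,0,-20],"dr": [0,0,0]},
  {"delta_pos": [0,0,-15],"dr": [0,0,0]},
  {"delta_pos": [0,0,-12],"dr": [0,0,0]},
  {"delta_pos": [0,0,-10],"dr": [0,0,0]},
  {"delta_pos": [0,0,-10],"dr": [0,0,0]},
  {"delta_pos": [0,0,-10],"dr": [0,0,0]},
  {"delta_pos": [0,0,-9],"dr": [0,0,0]},
  {"delta_pos": [0,0,0],"dr": [0,0,0]},
])

```text
time_s: 3.0
position: [0.5282, 0.1612, 0.1618]
tool_rot: [[0.139, -0.99, -0.002], [-0.99, -0.139, -0.0], [-0.0, 0.002, -1.0]]
ft_force: [-0.2, 0.3, 0.6]
grip_width: 0.036
```

```bash
python3 - <<'E'
from h import *
s=env.observe();print(s['position'],s['ft_force'],s['wrist_torque'],s['grip_width'])
a=env.get_image('side')[110:250,190:310];b=env.get_image('top')[140:235,175:320]
a=cv2.resize(a,(400,467));b=cv2.resize(b,(400,262))
cv2.imwrite('pics/g1.png',np.hstack([a,cv2.copyMakeBorder(b,0,205,0,0,0)]))
E
```

```text
[0.52815845 0.16115774 0.16177767] [-0.24426537  0.28159819  0.60068552] [-0.04029827 -0.02332247 -0.00347687] 0.03597153361587827
```

View pics/g1.png

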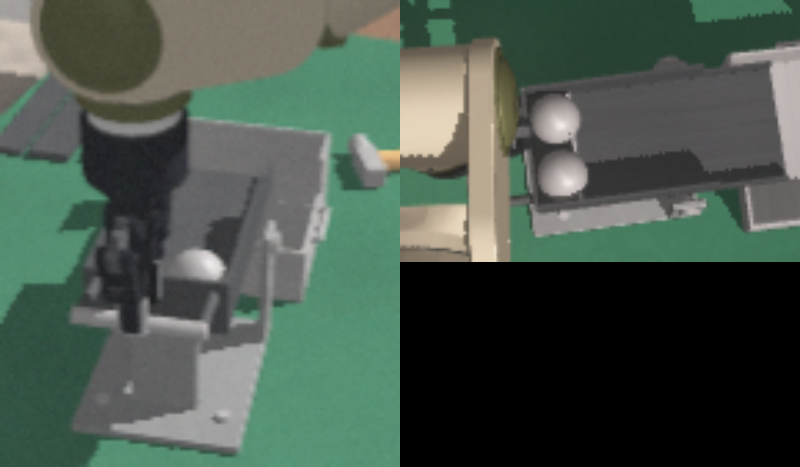

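The outer finger stands in front of the bar near its middle (side crop about (135,320)), and the inner one is behind it. Closing now.

arm_command([
  {"delta_pos": [0,2,0],"dr": [0,0,0]},
  {"delta_pos": [0,0,0],"dr": [0,0,0]},
  {"delta_pos": [0,0,0],"dr": [0,0,0]},
  {"delta_pos": [0,0,0],"dr": [0,0,0]},
  {"delta_pos": [0,0,0],"dr": [0,0,0]},
  {"delta_pos": [0,0,0],"dr": [0,0,0]},
], grip=0, squeeze=40)

```text
time_s: 3.7
position: [0.5295, 0.163, 0.1646]
tool_rot: [[0.139, -0.99, 0.004], [-0.99, -0.139, -0.0], [0.001, -0.003, -1.0]]
ft_force: [0.1, -1.8, 7.5]
grip_width: 0.0002
```

```bash
python3 - <<'E'
from h import *
s=env.observe();print(s['position'],s['ft_force'],s['wrist_torque'],s['grip_width'])
a=env.get_image('side')
cv2.imwrite('pics/g2.png',cv2.resize(a[165:245,195:275],None,fx=7,fy=7,interpolation=cv2.INTER_CUBIC))
for P in ([.529,.1645,.16],s['position'],s['position']-[0,0,.022]): print(proj('side',np.array(P)),(proj('side',np.array(P))-[195,165])*7)
E
```

```text
[0.52950623 0.16300602 0.16458733] [ 0.07364239 -1.77853279  7.49187304] [-0.3571713   0.05656678 -0.01172795] 0.00016839912226423342
[231.09713101 206.12859617] [252.6799171  287.90017321]
[231.09753029 204.31697483] [252.68271204 275.2188238 ]
[231.28929192 211.12966168] [254.02504345 322.90763175]
```

View pics/g2.png

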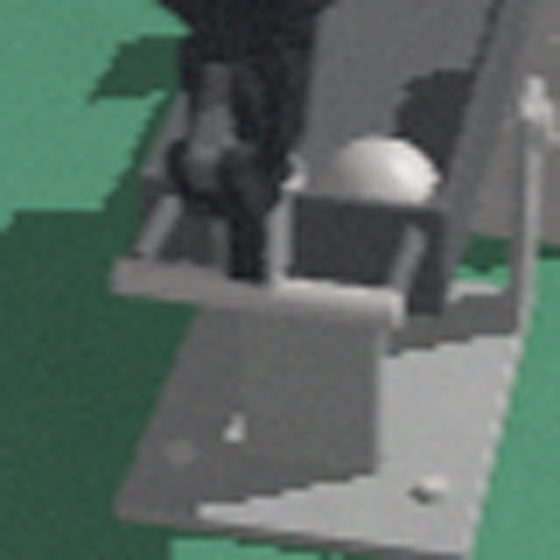

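Grip width is 0: the fingers shut without the bar, and it looks as if the tips sit on top of it (Fz +7.5 N). I'll lift clear and compare the true fingertip position with the reported one.

arm_command([
  {"delta_pos": [0,0,10],"dr": [0,0,0]},
  {"delta_pos": [0,0,20],"dr": [0,0,0]},
  {"delta_pos": [0,0,20],"dr": [0,0,0]},
  {"delta_pos": [0,0,0],"dr": [0,0,0]},
  {"delta_pos": [0,0,0],"dr": [0,0,0]},
])

```text
time_s: 4.25
position: [0.5285, 0.1633, 0.2131]
tool_rot: [[0.14, -0.99, 0.0], [-0.99, -0.14, 0.0], [-0.0, -0.0, -1.0]]
ft_force: [0.0, -0.1, -0.8]
grip_width: -0.0001
```

```bash
python3 - <<'E'
from h import *
s=env.observe();print(s['position'],s['ft_force'],s['wrist_torque'],s['grip_width'])
a=env.get_image('side');cv2.imwrite('pics/g3full.png',a)
p=s['position']
for k in(0,.022,.04):
  q=proj('side',p-[0,0,k]); print(k,q,(q-[195,145])*6)
cv2.imwrite('pics/g3.png',cv2.resize(a[145:245,195:275],None,fx=6,fy=6,interpolation=cv2.INTER_CUBIC))
E
```

```text
[0.52849795 0.16329901 0.2131057 ] [ 0.0174614  -0.07441505 -0.77023429] [-0.03732887  0.05741062 -0.02151908] -0.00010051082289548404
0 [230.99614878 188.74156144] [215.97689267 262.44936864]
0.022 [231.19042086 195.99343895] [217.14252517 305.96063371]
0.04 [231.34707561 201.77593852] [218.08245368 340.65563111]
```

View pics/g3.png

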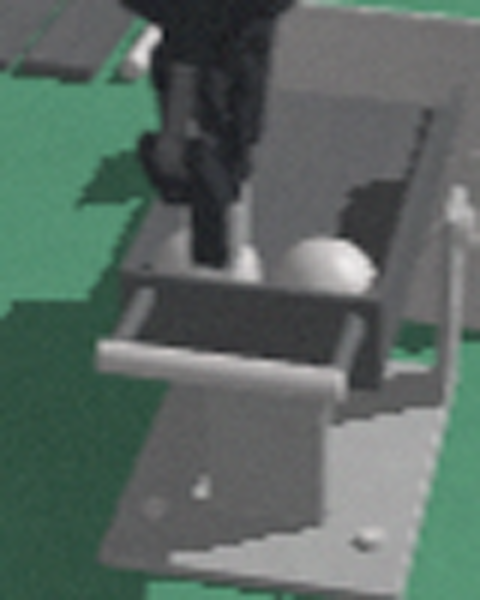

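The seen tip is at crop (212,266), where the reported TCP projects, and the shut fingers rested on the bar's top (z about 0.167). So the fingertips are really about 24 mm higher than described. I'll open and go that much deeper.

arm_command([
  {"delta_pos": [0,0,0],"dr": [0,0,0]},
  {"delta_pos": [0,0,0],"dr": [0,0,0]},
  {"delta_pos": [0,1,0],"dr": [0,0,0]},
  {"delta_pos": [0,0,-12],"dr": [0,0,0]},
  {"delta_pos": [0,0,-12],"dr": [0,0,0]},
  {"delta_pos": [0,0,-12],"dr": [0,0,0]},
  {"delta_pos": [0,0,-10],"dr": [0,0,0]},
  {"delta_pos": [0,0,-8],"dr": [0,0,0]},
  {"delta_pos": [0,0,-7],"dr": [0,0,0]},
  {"delta_pos": [0,0,-7],"dr": [0,0,0]},
  {"delta_pos": [0,0,-6],"dr": [0,0,0]},
  {"delta_pos": [0,0,0],"dr": [0,0,0]},
], grip=0.5)

```text
time_s: 5.5
position: [0.5283, 0.1642, 0.1382]
tool_rot: [[0.139, -0.99, -0.001], [-0.99, -0.139, -0.0], [-0.0, 0.001, -1.0]]
ft_force: [-0.2, 0.1, 0.4]
grip_width: 0.0427
```

arm_command([
  {"delta_pos": [0,0,0],"dr": [0,0,0]},
  {"delta_pos": [0,0,0],"dr": [0,0,0]},
  {"delta_pos": [0,0,0],"dr": [0,0,0]},
  {"delta_pos": [0,0,0],"dr": [0,0,0]},
  {"delta_pos": [0,0,0],"dr": [0,0,0]},
  {"delta_pos": [0,0,0],"dr": [0,0,0]},
], grip=0, squeeze=40)

```text
time_s: 6.1
position: [0.5291, 0.1626, 0.1396]
tool_rot: [[0.139, -0.99, 0.001], [-0.99, -0.139, -0.003], [0.003, -0.001, -1.0]]
ft_force: [-0.3, -9.2, 1.8]
grip_width: 0.0123
```

```bash
python3 - <<'E'
import numpy as np
f=lambda t:np.array([.205*np.cos(t)-.05*np.sin(t),.205*np.sin(t)+.05*np.cos(t)])*1000
for t in np.arange(0,.95,.04):
    d=f(t+.04)-f(t); print(round(t+.04,2),np.round([-.139*d[0],.99*d[0],d[1]],2),'cum',np.round(f(t+.04)-f(0),1))
E
```

```text
0.04 [ 0.3  -2.14  8.16] cum [-2.2  8.2]
0.08 [ 0.35 -2.46  8.06] cum [-4.7 16.2]
0.12 [ 0.39 -2.78  7.96] cum [-7.5 24.2]
0.16 [ 0.43 -3.09  7.84] cum [-10.6  32. ]
0.2 [ 0.48 -3.4   7.71] cum [-14.   39.7]
0.24 [ 0.52 -3.7   7.57] cum [-17.8  47.3]
0.28 [ 0.56 -4.    7.41] cum [-21.8  54.7]
0.32 [ 0.6  -4.29  7.24] cum [-26.1  61.9]
0.36 [ 0.64 -4.57  7.06] cum [-30.8  69. ]
0.4 [ 0.68 -4.85  6.87] cum [-35.7  75.9]
0.44 [ 0.72 -5.12  6.67] cum [-40.8  82.6]
0.48 [ 0.76 -5.38  6.46] cum [-46.3  89. ]
0.52 [ 0.79 -5.63  6.24] cum [-51.9  95.3]
0.56 [ 0.82 -5.87  6.  ] cum [-57.9 101.3]
0.6 [ 0.86 -6.1   5.76] cum [-64. 107.]
0.64 [ 0.89 -6.33  5.51] cum [-70.4 112.5]
0.68 [ 0.92 -6.54  5.25] cum [-77.  117.8]
0.72 [ 0.95 -6.74  4.98] cum [-83.8 122.8]
0.76 [ 0.97 -6.94  4.71] cum [-90.9 127.5]
0.8 [ 1.   -7.12  4.42] cum [-98.  131.9]
0.84 [ 1.02 -7.29  4.13] cum [-105.4  136. ]
0.88 [ 1.05 -7.44  3.83] cum [-112.9  139.9]
0.92 [ 1.07 -7.59  3.53] cum [-120.6  143.4]
0.96 [ 1.08 -7.72  3.22] cum [-128.4  146.6]
```

Lift to about 0.2 rad first, taking out the y strain.

arm_command([
  {"delta_pos": [0.3,-3.9,8.2],"dr": [0,0,0]},
  {"delta_pos": [0.3,-2.5,8.1],"dr": [0,0,0]},
  {"delta_pos": [0.4,-2.8,8.0],"dr": [0,0,0]},
  {"delta_pos": [0.4,-3.1,7.8],"dr": [0,0,0]},
  {"delta_pos": [0.5,-3.4,7.7],"dr": [0,0,0]},
  {"delta_pos": [0,0,0],"dr": [0,0,0]},
  {"delta_pos": [0,0,0],"dr": [0,0,0]},
])

```text
time_s: 6.8
position: [0.5311, 0.1493, 0.1794]
tool_rot: [[0.14, -0.99, 0.002], [-0.99, -0.14, 0.002], [-0.001, -0.003, -1.0]]
ft_force: [4.5, 5.8, -1.0]
grip_width: 0.0126
```

arm_command([
  {"delta_pos": [1.0,-2.7,7.6],"dr": [0,0,0]},
  {"delta_pos": [0.8,-4.0,7.4],"dr": [0,0,0]},
  {"delta_pos": [0.6,-4.3,7.2],"dr": [0,0,0]},
  {"delta_pos": [0.6,-4.6,7.1],"dr": [0,0,0]},
  {"delta_pos": [0.7,-4.8,6.9],"dr": [0,0,0]},
  {"delta_pos": [0.7,-5.1,6.7],"dr": [0,0,0]},
  {"delta_pos": [0,0,0],"dr": [0,0,0]},
  {"delta_pos": [0,0,0],"dr": [0,0,0]},
])

```text
time_s: 7.6
position: [0.535, 0.1238, 0.2227]
tool_rot: [[0.14, -0.99, 0.002], [-0.99, -0.14, 0.002], [-0.002, -0.002, -1.0]]
ft_force: [1.7, 7.7, 0.4]
grip_width: 0.0129
```

```bash
python3 - <<'E'
from h import *
s=env.observe();print(s['position'],s['ft_force'],s['wrist_torque'],s['grip_width'])
a=env.get_image('side')[90:250,180:310];b=env.get_image('top')[120:240,180:370]
a=cv2.resize(a,(400,492));b=cv2.resize(b,(400,252))
cv2.imwrite('pics/l1.png',np.hstack([a,cv2.copyMakeBorder(b,0,240,0,0,0)]))
E
```

```text
[0.53500484 0.12384921 0.22272052] [1.68095127 7.71627498 0.36015176] [ 1.52476916 -0.25344319  0.0791671 ] 0.01291776812729166
```

View pics/l1.png

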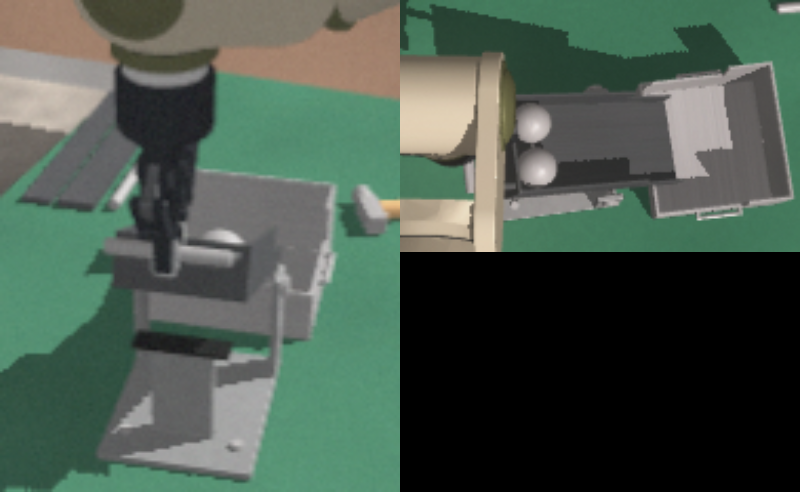

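The bar is held and the pan tilted to about 0.43 rad, with both balls still behind the rib (top crop (535,122) and (540,167)). On to about 0.58 rad, slowly.

arm_command([
  {"delta_pos": [0.3,-2.2,3.6],"dr": [0,0,0]},
  {"delta_pos": [0.3,-2.2,3.6],"dr": [0,0,0]},
  {"delta_pos": [0.4,-2.8,3.1],"dr": [0,0,0]},
  {"delta_pos": [0.4,-2.8,3.1],"dr": [0,0,0]},
  {"delta_pos": [0.4,-2.9,3.0],"dr": [0,0,0]},
  {"delta_pos": [0.4,-2.9,3.0],"dr": [0,0,0]},
  {"delta_pos": [0.4,-3.0,2.9],"dr": [0,0,0]},
  {"delta_pos": [0,0,0],"dr": [0,0,0]},
  {"delta_pos": [0,0,0],"dr": [0,0,0]},
  {"delta_pos": [0,0,0],"dr": [0,0,0]},
  {"delta_pos": [0,0,0],"dr": [0,0,0]},
  {"delta_pos": [0,0,0],"dr": [0,0,0]},
  {"delta_pos": [0,0,0],"dr": [0,0,0]},
  {"delta_pos": [0,0,0],"dr": [0,0,0]},
  {"delta_pos": [0,0,0],"dr": [0,0,0]},
])

```text
time_s: 9.2
position: [0.5379, 0.1047, 0.245]
tool_rot: [[0.14, -0.99, 0.002], [-0.99, -0.14, 0.001], [-0.001, -0.003, -1.0]]
ft_force: [4.6, 6.4, 1.0]
grip_width: 0.0127
```

```bash
cat >> h.py <<'E'
def st():
    s=env.observe(); p=s['position']; ys=np.array([-.139,.99,0]); d=p-[.5291,.1626,.1396]
    Y=.205+d@ys; Z=.05+d[2]; a=np.arctan2(Z,Y); F=s['ft_force']; fy=F@ys
    print('t',s['time_s'],p,'th %.3f r %.4f tang %.2f rad %.2f'%(a-.2393,np.hypot(Y,Z),-fy*np.sin(a)+F[2]*np.cos(a),fy*np.cos(a)+F[2]*np.sin(a)),F,s['grip_width'],s['wrist_torque'])
E
python3 - <<'E'
from h import *
st()
a=env.get_image('side')[90:250,180:310];b=env.get_image('top')[120:240,180:370]
a=cv2.resize(a,(400,492));b=cv2.resize(b,(400,252))
cv2.imwrite('pics/l2.png',np.hstack([a,cv2.copyMakeBorder(b,0,240,0,0,0)]))
E
```

```text
t 9.2 [0.53792424 0.10473887 0.24501664] th 0.576 r 0.2136 tang -3.41 rad 4.63 [4.62127764 6.36060137 1.02682639] 0.01269464037088 [ 1.06558246 -0.51116248  0.10843348]
```

View pics/l2.png

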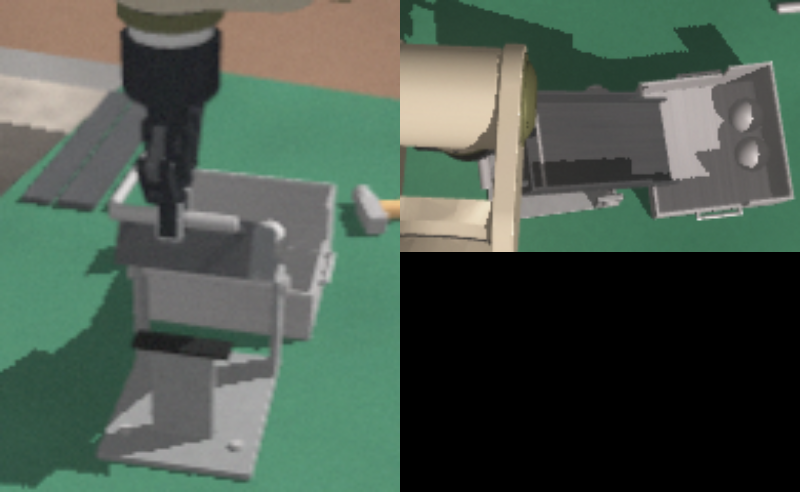

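Both balls are in the bin (top crop (741,117) and (748,153)). Approaching the rim in small steps.

arm_command([
  {"delta_pos": [0.7,-1.5,1.5],"dr": [0,0,0]},
  {"delta_pos": [0.7,-1.5,1.5],"dr": [0,0,0]},
  {"delta_pos": [0.2,-1.5,1.4],"dr": [0,0,0]},
  {"delta_pos": [0.2,-1.6,1.4],"dr": [0,0,0]},
  {"delta_pos": [0.2,-1.6,1.4],"dr": [0,0,0]},
  {"delta_pos": [0.2,-1.6,1.4],"dr": [0,0,0]},
  {"delta_pos": [0,0,0],"dr": [0,0,0]},
  {"delta_pos": [0,0,0],"dr": [0,0,0]},
])

```text
time_s: 10.1
position: [0.5394, 0.0956, 0.2538]
tool_rot: [[0.14, -0.99, 0.001], [-0.99, -0.14, 0.002], [-0.001, -0.001, -1.0]]
ft_force: [-0.7, 5.0, 3.1]
grip_width: 0.0124
```

```bash
python3 -c "
from h import *
st()"
```

```text
t 10.1 [0.53936404 0.09563613 0.25378207] th 0.635 r 0.2140 tang -1.83 rad 5.64 [-0.67387562  4.97963414  3.14769391] 0.012374997932034065 [1.27087345 0.08568164 0.1081885 ]
```

arm_command([
  {"delta_pos": [0.2,-1.3,1.7],"dr": [0,0,0]},
  {"delta_pos": [0.2,-1.3,1.7],"dr": [0,0,0]},
  {"delta_pos": [0.2,-1.6,1.3],"dr": [0,0,0]},
  {"delta_pos": [0.2,-1.6,1.3],"dr": [0,0,0]},
  {"delta_pos": [0,0,0],"dr": [0,0,0]},
  {"delta_pos": [0,0,0],"dr": [0,0,0]},
])

```text
time_s: 10.7
position: [0.5403, 0.0894, 0.2592]
tool_rot: [[0.14, -0.99, 0.0], [-0.99, -0.14, 0.001], [-0.001, -0.0, -1.0]]
ft_force: [-1.7, 5.4, 3.0]
grip_width: 0.0122
```

```bash
python3 -c "
from h import *
st()"
```

```text
t 10.7 [0.54031324 0.08939333 0.25923709] th 0.674 r 0.2143 tang -2.61 rad 5.78 [-1.66664111  5.42245833  2.97596908] 0.012185135561054324 [1.12589705 0.19970492 0.14336798]
```

arm_command([
  {"delta_pos": [0.2,-1.6,1.3],"dr": [0,0,0]},
  {"delta_pos": [0.2,-1.6,1.3],"dr": [0,0,0]},
  {"delta_pos": [0,0,0],"dr": [0,0,0]},
  {"delta_pos": [0,0,0],"dr": [0,0,0]},
])

```text
time_s: 11.1
position: [0.5408, 0.0861, 0.262]
tool_rot: [[0.14, -0.99, 0.001], [-0.99, -0.14, 0.001], [-0.0, -0.001, -1.0]]
ft_force: [-0.3, 5.2, 3.4]
grip_width: 0.0123
```

```bash
python3 -c "
from h import *
st()"
```

```text
t 11.1 [0.54080947 0.08614111 0.26197708] th 0.694 r 0.2145 tang -2.15 rad 5.84 [-0.34909177  5.20137981  3.41354048] 0.01228935524763796 [1.03120224 0.1127488  0.08919898]
```

arm_command([
  {"delta_pos": [0.2,-1.6,1.3],"dr": [0,0,0]},
  {"delta_pos": [0.2,-1.6,1.2],"dr": [0,0,0]},
  {"delta_pos": [0,0,0],"dr": [0,0,0]},
  {"delta_pos": [0,0,0],"dr": [0,0,0]},
])

```text
time_s: 11.5
position: [0.541, 0.0844, 0.2633]
tool_rot: [[0.141, -0.99, -0.001], [-0.99, -0.141, 0.004], [-0.004, 0.0, -1.0]]
ft_force: [1.0, 12.0, -3.4]
grip_width: 0.0124
```

```bash
python3 -c "
from h import *
st()"
```

```text
t 11.5 [0.54101156 0.08441574 0.26333977] th 0.704 r 0.2146 tang -11.55 rad 4.17 [ 0.95159327 12.04723801 -3.40084589] 0.012404646017777477 [ 2.23967536 -0.29245485  0.08406907]
```

Contact: tangential force rose about 9 N, so the lip carries roughly 23 N. I'll ease off 1 mm.

arm_command([
  {"delta_pos": [0,0.4,-0.3],"dr": [0,0,0]},
  {"delta_pos": [0,0.4,-0.3],"dr": [0,0,0]},
  {"delta_pos": [0,0,0],"dr": [0,0,0]},
])

```text
time_s: 11.8
position: [0.541, 0.0847, 0.2631]
tool_rot: [[0.14, -0.99, -0.001], [-0.99, -0.14, 0.002], [-0.002, 0.0, -1.0]]
ft_force: [0.9, 9.7, -1.6]
grip_width: 0.0121
```

```bash
python3 -c "
from h import *
st()"
```

```text
t 11.8 [0.54098329 0.08469357 0.26310115] th 0.703 r 0.2146 tang -8.61 rad 4.28 [ 0.85457725  9.69156839 -1.60640804] 0.012103894689789556 [ 1.77125877 -0.05561714  0.07129582]
```

arm_command([
  {"delta_pos": [0,0.3,-0.3],"dr": [0,0,0]},
  {"delta_pos": [0,0,0],"dr": [0,0,0]},
  {"delta_pos": [0,0,0],"dr": [0,0,0]},
  {"delta_pos": [0,0,0],"dr": [0,0,0]},
  {"delta_pos": [0,0,0],"dr": [0,0,0]},
  {"delta_pos": [0,0,0],"dr": [0,0,0]},
  {"delta_pos": [0,0,0],"dr": [0,0,0]},
  {"delta_pos": [0,0,0],"dr": [0,0,0]},
  {"delta_pos": [0,0,0],"dr": [0,0,0]},
  {"delta_pos": [0,0,0],"dr": [0,0,0]},
  {"delta_pos": [0,0,0],"dr": [0,0,0]},
])

```text
time_s: 12.9
position: [0.541, 0.0848, 0.263]
tool_rot: [[0.14, -0.99, -0.0], [-0.99, -0.14, 0.002], [-0.002, 0.0, -1.0]]
ft_force: [-0.2, 8.7, 0.3]
grip_width: 0.0128
```

```bash
python3 - <<'E'
from h import *
st()
a=env.get_image('side')[90:250,180:310];b=env.get_image('top')[120:240,180:370]
a=cv2.resize(a,(400,492));b=cv2.resize(b,(400,252))
cv2.imwrite('pics/l3.png',np.hstack([a,cv2.copyMakeBorder(b,0,240,0,0,0)]))
E
```

```text
t 12.9 [0.5410038  0.08480147 0.26300105] th 0.702 r 0.2145 tang -6.82 rad 5.33 [-0.20029878  8.70629578  0.29196586] 0.012829901943052426 [1.66102449 0.03312469 0.07334519]
```

View pics/l3.png

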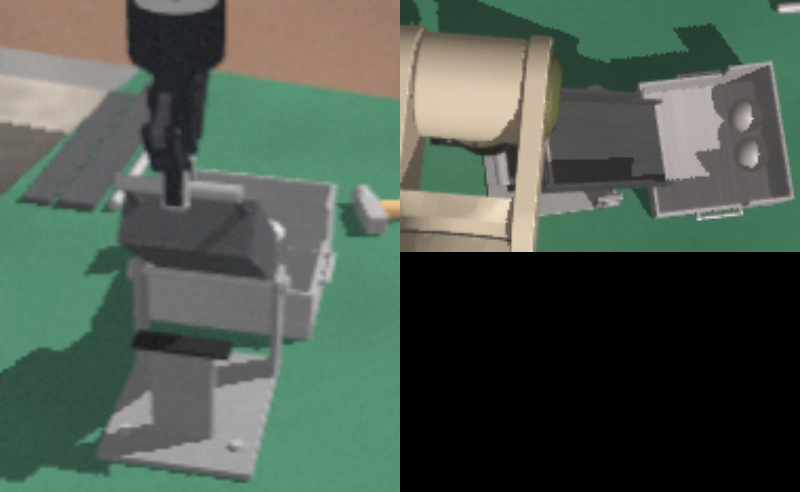

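The lip underside rests on the rim, both balls lie in the bin (top crop (741,117) and (748,153)), and the bin stands as before. The rise of about 4.6 N means roughly 11 N on the lip. I'll hold a little longer, then lower.

arm_command([
  {"delta_pos": [0,0,0],"dr": [0,0,0]},
  {"delta_pos": [0,0,0],"dr": [0,0,0]},
  {"delta_pos": [0,0,0],"dr": [0,0,0]},
  {"delta_pos": [0,0,0],"dr": [0,0,0]},
  {"delta_pos": [0,0,0],"dr": [0,0,0]},
  {"delta_pos": [0,0,0],"dr": [0,0,0]},
  {"delta_pos": [-0.4,3.2,-2.6],"dr": [0,0,0]},
  {"delta_pos": [-0.5,3.2,-2.7],"dr": [0,0,0]},
  {"delta_pos": [-0.9,6.2,-5.6],"dr": [0,0,0]},
  {"delta_pos": [-0.8,6.0,-5.9],"dr": [0,0,0]},
  {"delta_pos": [-0.8,5.8,-6.1],"dr": [0,0,0]},
  {"delta_pos": [-0.8,5.5,-6.3],"dr": [0,0,0]},
  {"delta_pos": [-0.7,5.2,-6.5],"dr": [0,0,0]},
  {"delta_pos": [-0.7,5.0,-6.8],"dr": [0,0,0]},
  {"delta_pos": [-0.7,4.7,-7.0],"dr": [0,0,0]},
  {"delta_pos": [-0.6,4.4,-7.1],"dr": [0,0,0]},
  {"delta_pos": [0,0,0],"dr": [0,0,0]},
  {"delta_pos": [0,0,0],"dr": [0,0,0]},
])

```text
time_s: 14.8
position: [0.5334, 0.1347, 0.2071]
tool_rot: [[0.141, -0.99, -0.001], [-0.99, -0.141, 0.003], [-0.003, 0.001, -1.0]]
ft_force: [-5.5, 11.6, 8.1]
grip_width: 0.0123
```

```bash
python3 -c "
from h import *
st()"
```

```text
t 14.8 [0.53344577 0.13469006 0.20708541] th 0.347 r 0.2122 tang -0.02 rad 14.74 [-5.4585935  11.64465342  8.14527456] 0.012315138472505144 [1.69740798 0.89136892 0.18100307]
```

arm_command([
  {"delta_pos": [-1.0,5.1,-6.8],"dr": [0,0,0]},
  {"delta_pos": [-0.9,4.8,-7.0],"dr": [0,0,0]},
  {"delta_pos": [-0.8,4.2,-7.3],"dr": [0,0,0]},
  {"delta_pos": [-0.5,3.4,-7.7],"dr": [0,0,0]},
  {"delta_pos": [-0.4,3.0,-7.8],"dr": [0,0,0]},
  {"delta_pos": [-0.4,2.7,-8.0],"dr": [0,0,0]},
  {"delta_pos": [-0.3,2.4,-8.1],"dr": [0,0,0]},
  {"delta_pos": [0,0,0],"dr": [0,0,0]},
  {"delta_pos": [0,0,0],"dr": [0,0,0]},
])

```text
time_s: 15.7
position: [0.5296, 0.1591, 0.1526]
tool_rot: [[0.14, -0.99, -0.002], [-0.99, -0.14, 0.001], [-0.001, 0.002, -1.0]]
ft_force: [-3.3, 5.1, 0.3]
grip_width: 0.0126
```

```bash
python3 -c "
from h import *
st()"
```

```text
t 15.7 [0.52964657 0.15912672 0.15258646] th 0.064 r 0.2111 tang -1.35 rad 5.39 [-3.29182335  5.14105662  0.32242459] 0.012637676637679382 [0.49100926 0.49904378 0.13541131]
```

arm_command([
  {"delta_pos": [-0.2,1.2,-4.0],"dr": [0,0,0]},
  {"delta_pos": [-0.2,1.2,-4.0],"dr": [0,0,0]},
  {"delta_pos": [-0.1,0.9,-3.0],"dr": [0,0,0]},
  {"delta_pos": [-0.1,0.6,-2.0],"dr": [0,0,0]},
  {"delta_pos": [0,0,0],"dr": [0,0,0]},
  {"delta_pos": [0,0,0],"dr": [0,0,0]},
])

```text
time_s: 16.3
position: [0.5291, 0.1625, 0.1402]
tool_rot: [[0.139, -0.99, -0.001], [-0.99, -0.139, -0.0], [0.0, 0.001, -1.0]]
ft_force: [-4.8, 2.1, -0.2]
grip_width: 0.0119
```

```bash
python3 -c "
from h import *
st()"
```

```text
t 16.3 [0.52914681 0.16245197 0.14018957] th 0.003 r 0.2110 tang -0.83 rad 2.58 [-4.80218755  2.06061529 -0.18616889] 0.011868118219238001 [-0.00821928  0.7011392   0.09486312]
```

Nearly level; press the last millimetre onto the stop, then open just enough.

arm_command([
  {"delta_pos": [-0.3,0.2,-0.7],"dr": [0,0,0]},
  {"delta_pos": [-0.3,0,-0.7],"dr": [0,0,0]},
  {"delta_pos": [0,0,0],"dr": [0,0,0]},
  {"delta_pos": [0,0,0],"dr": [0,0,0]},
])

```text
time_s: 16.7
position: [0.5292, 0.1625, 0.1399]
tool_rot: [[0.139, -0.99, 0.001], [-0.99, -0.139, -0.0], [0.001, -0.001, -1.0]]
ft_force: [-5.2, 1.4, 5.6]
grip_width: 0.0123
```

arm_command([
  {"delta_pos": [0,0,0],"dr": [0,0,0]},
  {"delta_pos": [0,0,0],"dr": [0,0,0]},
  {"delta_pos": [0,0,0],"dr": [0,0,0]},
  {"delta_pos": [0,0,0],"dr": [0,0,0]},
  {"delta_pos": [0,0,0],"dr": [0,0,0]},
  {"delta_pos": [0,0,0],"dr": [0,0,0]},
], grip=0.5)

```text
time_s: 17.3
position: [0.529, 0.1627, 0.1391]
tool_rot: [[0.139, -0.99, 0.0], [-0.99, -0.139, -0.0], [0.0, -0.0, -1.0]]
ft_force: [-0.3, -0.1, -0.4]
grip_width: 0.0427
```

Fz of +5.6 N before opening showed the pan on its stop, and the bar is now released. Retreat straight up.

arm_command([
  {"delta_pos": [0,0,8],"dr": [0,0,0]},
  {"delta_pos": [0,0,10],"dr": [0,0,0]},
  {"delta_pos": [0,0,15],"dr": [0,0,0]},
  {"delta_pos": [0,0,20],"dr": [0,0,0]},
  {"delta_pos": [0,0,30],"dr": [0,0,0]},
  {"delta_pos": [0,0,30],"dr": [0,0,0]},
  {"delta_pos": [0,0,30],"dr": [0,0,0]},
  {"delta_pos": [0,0,0],"dr": [0,0,0]},
  {"delta_pos": [0,0,0],"dr": [0,0,0]},
  {"delta_pos": [0,0,0],"dr": [0,0,0]},
])

```text
time_s: 18.3
position: [0.5285, 0.1627, 0.2814]
tool_rot: [[0.139, -0.99, -0.002], [-0.99, -0.139, -0.0], [-0.0, 0.002, -1.0]]
ft_force: [-0.0, -0.1, -0.9]
grip_width: 0.0427
```

```bash
python3 - <<'E'
from h import *
st()
a=env.get_image('side')[90:250,180:310];b=env.get_image('top')[120:240,180:370]
a=cv2.resize(a,(400,492));b=cv2.resize(b,(400,252))
cv2.imwrite('pics/l4.png',np.hstack([a,cv2.copyMakeBorder(b,0,240,0,0,0)]))
E
```

```text
t 18.3 [0.52853273 0.16270766 0.28136421] th 0.512 r 0.2808 tang -0.60 rad -0.74 [-0.02324814 -0.13852533 -0.94014266] 0.04274640465125943 [0.04681666 0.02067737 0.04522352]
```

View pics/l4.png

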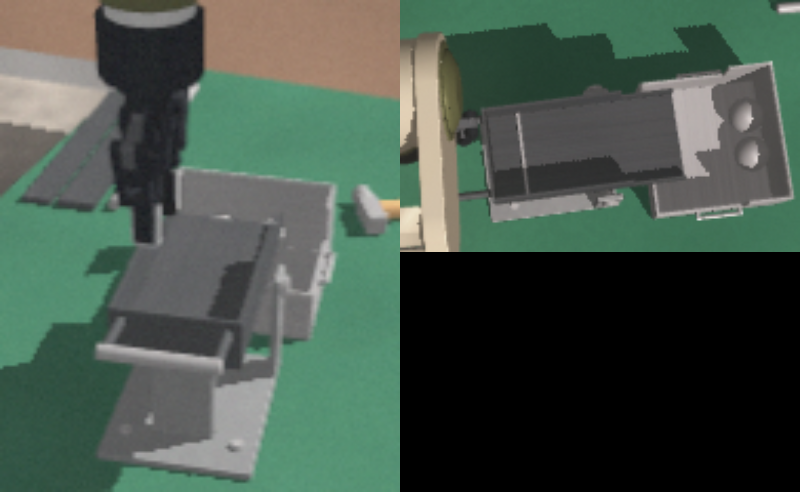

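The pan is level (the bar's left end at side pixel (211.5,203.8), against (211.5,204.4) at the start), the balls are in the bin, and the gripper is clear. Handing in.

```bash
python3 -c "
from rig import env
print(env.close_job())"
```

```text
the job is handed in; nothing more can be done
None
```

I handed the job in after about 18.3 s on the robot's clock; the close call gave no verdict.

**What I did:** I pinched the handle bar and tipped the pan to about 0.70 rad, where the lip met the bin's rim. I held it there about 1.7 s with both balls in the bin. Then I lowered it at about 0.4 rad/s onto its stop, let go and backed straight up.

**Lip force:** This is an estimate from the handle force, using the 2.5 ratio you gave. It touched about 23 N at first contact, eased to about 16 N within 0.3 s, and was about 11 N when last read, early in the hold. The estimate carries an uncertainty of a few newtons from friction of the bar in the fingers.

**Last checks:**
- **Pan:** the handle bar is back within about 1 pixel of where it started, so the pan is level.
- **Balls:** both still lie in the bin, in the same image position as before lowering.
- **Bin:** it looks unmoved in the top view.
- **Hammer, tongs and tin:** only the hammer's head was in the final pictures, unmoved. The tongs and tin were not rechecked, though the arm never went near them.

**What disagreed:**
- **First grasp:** it missed, and the fingers shut on top of the bar with about 7.5 N. In the images the fingertips sat about 24 mm higher than the stated tool geometry, so I went that much deeper and the second grasp held.
- **Sideways strain:** while lowering, the pull on the bar along the pan reached about 15 N before I corrected the path.

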